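# Draw the tapped hub plug from the grinder with its puller and park it in the cone cup

### The job

One of the grinder's two hubs is closed by a tapped plug: take the puller rod from its stand, screw it clockwise into that plug until its collar sits down on the plug, and draw the plug straight up out of the hub. Then lower it gently into the cone cup until its flange lies flat on the rim, and leave it there upright with the puller still screwed in; leave the blank cap in the other hub and do not shift the other things on the bench.

Things in the scene. Friction and masses are not known exactly. Their poses are not given: they have to be found in the camera images.
- plug: tapped steel plug, 0.24-0.39 kg, flush in either hub, too flush for fingers. Origin: centre of its top face, z up. Flange 54 mm across, z -6 to 0 mm; two 10 mm wide keys at +x and -x, out to radius 32 mm, stand in hub slots and stop it turning (about 4 degrees play). Below, a taper 40 to 32 mm across (z -6 to -29), then a stud to z -49. It is clear of the hub once lifted 49 mm
- plug_thread (a point): centre of the plug's thread mouth (at its origin). Coarse right-hand three-start thread: lead 30 mm (7.5 mm down per quarter turn, clockwise from above), starts 120 degrees apart; mouth 29 mm wide, bore 26 mm wide, 27 mm deep, crests leave an 18 mm hole. Start angle unmarked and unknown. Play about 2 mm along the axis, 1 mm sideways, a few degrees of lean
- puller_lugs (a point): on the puller's axis at its lugs, 18 mm below its origin. The lugs land on the thread anywhere from 0 to 11 mm deep and ride down it when turned clockwise under light pressure (2 to 8 N): about 90 to 230 degrees from first touch to collar down, so more than one grasp; up to 30 degrees more takes up the play and snugs the joint. The thread does not unscrew by itself: let go, the rod stays put
- plug_stud (a point): foot of the plug's stud (21 mm across), 49 mm under its top face. Two sprung balls in the hub hold the stud: drawing the plug takes about 5 to 12 N in the first 10 mm of lift, then its weight. Drawn with the rod leaning or loaded sideways it cocks in the hub and binds
- puller: steel puller rod, 0.22 kg, upright in its stand. Origin: centre of its collar's underside, z up. Collar 34 mm across, z 0 to 6; neck 14 mm across, z 6 to 30; square grip, z 30 to 85. Under the collar a 13 mm shank to a blunt point at z -25 with three lugs 120 degrees apart out to radius 12 mm, z -21 to -15. Screwed home, its collar lies on the plug's top face and the origins meet
- puller_grip (a point): middle of the puller's square grip, 20 x 20 mm, 55 mm long, 57.5 mm above its origin, faces square to the puller's x and y axes; the place to hold and turn it
- stand: grey block 70 x 70 mm, 40 mm high, on a 80 mm foot plate, fixed; origin at the centre of its underside. The puller hangs by its collar in a 28 mm hole at its centre, 34 mm deep
- cone_cup: turned aluminium cup, fixed, foot 80 mm across, body 62 mm across, 52 mm high; origin at the centre of its underside, z up. Conical bore 45 mm wide at the rim, 37 mm wide 24 mm lower and on to the bottom. The plug goes in at any yaw; home, its flange lies on the rim and its origin is 58 mm above this origin
- machine: white twin-disc bench grinder 420 x 315 mm, deck 100 mm high, fixed; origin at the centre of its underside, sloping front panel to its -x. Hubs at x -30, y -100 and +100 mm, ring tops at z 120 mm, amid discs 140 mm across, tops at z 116. At its back (x 70 to 150 mm) a beam with a vice rises to z 230 mm, a clear cover behind it to z 305 mm
- hub_a (a point): centre of the top of the hub at the machine's y -100 mm, z up; a plug or cap home there has its origin here. Hub ring 57 mm wide inside with two key slots, taper socket below
- hub_b (a point): the same for the hub at the machine's y +100 mm
- blank_cap: plain steel cap without thread (two small dark pin holes in its face), same flange and keys as the plug, in the other hub; origin at the centre of its top face. Leave it alone
- resin_mount: amber resin cylinder, 30 mm across, 22 mm high; origin under its centre. Bystander
- spanner: open-ended spanner, 150 mm long, lying on the bench; origin under its middle. Bystander
- caliper: caliper, 210 mm long, 12 mm thick, lying on the bench; origin under its middle. Bystander
- polish_bottle: white bottle, 60 mm across, 130 mm high; origin under its centre. Bystander
Not all that is in view belongs to the job. What is shaped like the puller but blue is not meant. Leave any red look-alike of the cone_cup alone.

How it is judged:
By the outcome, as a careful person would: the job done as asked, in the order asked, and still so for the second after the job is handed in, with the robot touching nothing.
It also fails if it takes over 72 s, if anything falls off the work surface, if the arm or the gripper's body presses on something with over 40 N, if the wrist force passes 120 N, or if a joint passes its speed limit or range.

### The arm

A 6-joint arm with a two-finger parallel gripper is mounted at the origin on the work surface. World frame = base frame: x ahead of the robot, y to its left, z up, the work surface at z = 0. Lengths are in mm, angles in rad, forces in N, time in s.
With the tool pointing down it reaches from about 275 to 825 mm from the base axis. Payload 5.2 kg.
Tool frame: the origin (TCP) lies at the very end of the fingers, on their centre line; the grasp point (between the pads) lies 19 mm behind it; z points along the fingers, y is the line along which they close (so a half turn about z gives the same grasp; the last joint's range is limited). The gripper opens to 93 mm and grips with 3 to 60 N. Pads are 15 mm wide; open, the fingers measure 128 mm over their backs; the gripper's body (75 mm by 188 mm) begins 65 mm behind the grasp point.
Start: joints at [-1.329, 0.259, 1.535, -0, 1.348, -0.203], TCP at [236.673, -496.478, 218.653] pointing down, gripper open.
Joint ranges: [-3.14, 3.14], [-0.91, 2.08], [0.19, 2.58], [-1.22, 4.36], [0.22, 2.71], [-3.12, 3.12]. Speed limits (rad/s): [2.57, 2.57, 3.14, 3.14, 3.14, 3.14].

### API

Orientations are given as [roll, pitch, yaw] about the fixed x, y, z axes, in that order (R = Rz(yaw) Ry(pitch) Rx(roll)).
In Python, from bench import robot gives the robot as it stands. The module is installed in compiled form; this text tells all that it offers. Calls block until the motion is done:
- robot.move_ptp(position, orientation): joint-space move of the TCP to a pose.
- robot.move_linear(position, ori=None, speed=150, f_stop=None): straight line of the TCP; ori=None keeps the orientation; speed is the mean speed in mm/s. With f_stop (N) it stops when the force on the tool has changed by that much, and returns True; else False.
- robot.move_j(angles): joint-space move.
- robot.move_gripper(opening): opening from 0.0 (shut) to 1.0 (fully open); the grip force is fixed at half the most; returns when the fingers have stopped.
- robot.sleep(seconds).
- robot.inverse_kinematics(position, orientation): joint angles nearest the present ones, or None.
- robot.get_image(name): name is "scene" or "top" or "wrist"; returns a dict with "img" (480x640x3 uint8, blue, green, red), "fovy" (degrees; the focal length in pixels is half the picture's height over the tangent of half this angle, whatever the lens; pixels are square), "cx", "cy" (the principal point, pixels), "k1" (the pictures are not rectified: a ray, as slopes to the right and down, at radius r is drawn at 1 + k1 r^2 times it, then the intrinsics apply), "eye" and "orientation" of the camera in the world. Camera axes: x right, y down, z forward; pixel columns grow to the right and rows downward; lengths in mm; the calibration is good to about 2 mm. A picture is of the moment at which its call begins. There is no depth.
A pose or a line that the arm cannot do raises robot.MotionError and nothing moves.
- robot.hand_in(): hands the job in; it is judged then, once.
Readings, each from a call of its own:
- robot.current_t(): time.
- robot.current_qpos(): joint angles.
- robot.current_joint_vel(): joint speeds.
- robot.current_joint_efforts(): joint torques, N m.
- robot.current_tcp_pos(): TCP position.
- robot.current_eef_rot(): TCP orientation.
- robot.current_contact_force(): force on the tool from outside, world axes, zero at the start.
- robot.current_ft_torque(): the same for the moment, N m.
- robot.current_gripper_width(): opening from 0.0 (shut) to 1.0 (fully open).
- robot.current_finger_force(): force on a finger pad.
Only numpy, scipy, OpenCV 4.12 (cv2) and the standard library are available. Lean on these libraries where they do the work, as an engineer would, in place of code of your own. Each camera call takes 0.05 s, during which the arm holds its last target. There are 200 camera calls.

## Working session

There is one attempt and no reset: what is moved stays moved. The work goes in short steps, each a Python script; the robot and the scene stay as the last script left them, time stands still between calls to the robot, and variables do not carry over. Pictures are saved under pics/ and viewed, at most 10 in all, crops included, and the job is handed in when it is done.

```bash
mkdir -p pics; cat > h.py <<'E'
import numpy as np, cv2, pickle
from scipy.spatial.transform import Rotation as R
from bench import robot
def grab(name,fn=None):
    d=robot.get_image(name)
    if fn: cv2.imwrite('pics/'+fn+'.png',d['img']); pickle.dump(d,open('pics/'+fn+'.pkl','wb'))
    return d
def cam(d):
    f=240/np.tan(np.radians(d['fovy'])/2)
    o=np.array(d['orientation'],float)
    M=o if o.shape==(3,3) else R.from_euler('xyz',o).as_matrix()
    return f,M,np.array(d['eye'],float)
def ray(d,u,v):
    f,M,e=cam(d); q=np.array([(u-d['cx'])/f,(v-d['cy'])/f]); s=q.copy()
    for _ in range(20): s=q/(1+d['k1']*(s@s))
    return e,M@np.array([s[0],s[1],1])
def onz(d,u,v,z):
    e,r=ray(d,u,v); return e+r*(z-e[2])/r[2]
def proj(d,p):
    f,M,e=cam(d); c=M.T@(np.array(p,float)-e); s=c[:2]/c[2]; s=s*(1+d['k1']*(s@s))
    return np.array([d['cx']+f*s[0],d['cy']+f*s[1]])
E
python3 - <<'E'
from h import *
for n in ['scene','top']:
    d=grab(n,n); print({k:v for k,v in d.items() if k!='img'})
print(robot.current_t(),robot.current_eef_rot())
E
```

```text
{'fovy': 46.55957894050009, 'cx': 323.8214445108015, 'cy': 245.4778696225751, 'k1': -0.022917347790811185, 'eye': array([1235.47963062, -260.81512254,  773.46933519]), 'orientation': array([-2.33313342, -0.00708094,  1.25993936])}
{'fovy': 44.05555050535783, 'cx': 328.30135854353665, 'cy': 244.15112225783832, 'k1': -0.14086531600510652, 'eye': array([ 477.93310501,  -45.51644851, 1353.46210556]), 'orientation': array([-3.0981728 , -0.0095324 , -1.56336979])}
0.1 [-3.13997440e+00 -3.39611984e-04  4.44784008e-01]
```

View pics/scene.png

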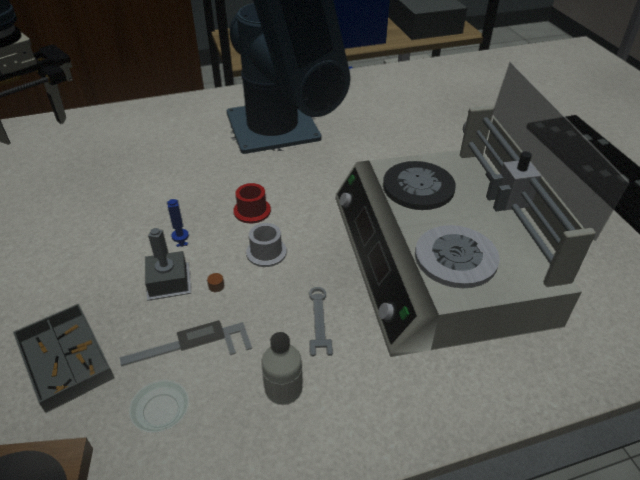

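View pics/top.png

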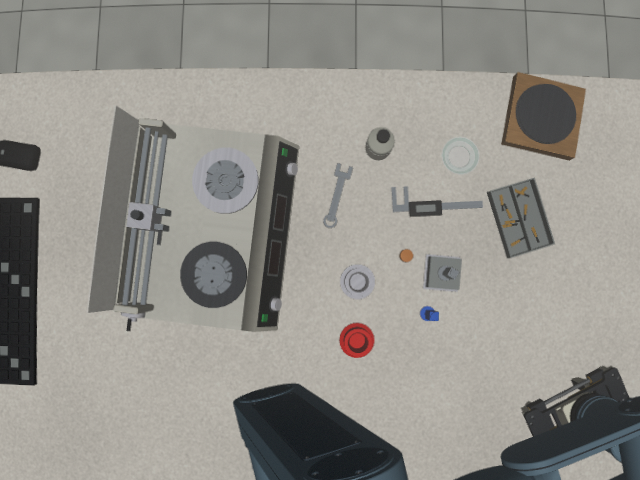

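The scene view shows the puller in the grey stand at about (160,255), the cone cup at (266,240) and the machine on the right. In the top view the two hubs are at about (224,180) and (213,275), the stand is at (444,272) and the cup at (357,281). I'll zoom in on the hubs.

```bash
python3 - <<'E'
from h import *
T=pickle.load(open('pics/top.pkl','rb'));S=pickle.load(open('pics/scene.pkl','rb'))
a=cv2.resize(T['img'][140:310,170:270],None,fx=3.5,fy=3.5,interpolation=2)
b=cv2.resize(S['img'][150:290,375:505],None,fx=3,fy=3,interpolation=2)
c=cv2.resize(T['img'][240:335,325:475],None,fx=2.6,fy=2.6,interpolation=2)
o=np.zeros((600,800,3),np.uint8); o[:595,:350]=a; o[:300,355:745]=b[:300]if 0 else cv2.resize(b,(390,300)); o[310:310+247,355:745]=c
cv2.imwrite('pics/c1.png',o)
# rough
for n,u,v,z in [('hubA',224,180,120),('hubB',213,275,120),('standtop',444,272,40),('cup',357,281,52)]: print(n,onz(T,u,v,z).round(0))
for n,u,v,z in [('hubA',458,252,120),('hubB',420,183,120),('puller top',157,234,125),('cup',265,235,52)]: print(n,onz(S,u,v,z).round(0))
E
```

```text
hubA [665. 163. 120.]
hubB [465. 183. 120.]
standtop [ 475. -316.   40.]
cup [ 454. -121.   52.]
hubA [668. 163. 120.]
hubB [475. 183. 120.]
puller top [ 477. -314.  125.]
cup [ 457. -123.   52.]
```

View pics/c1.png

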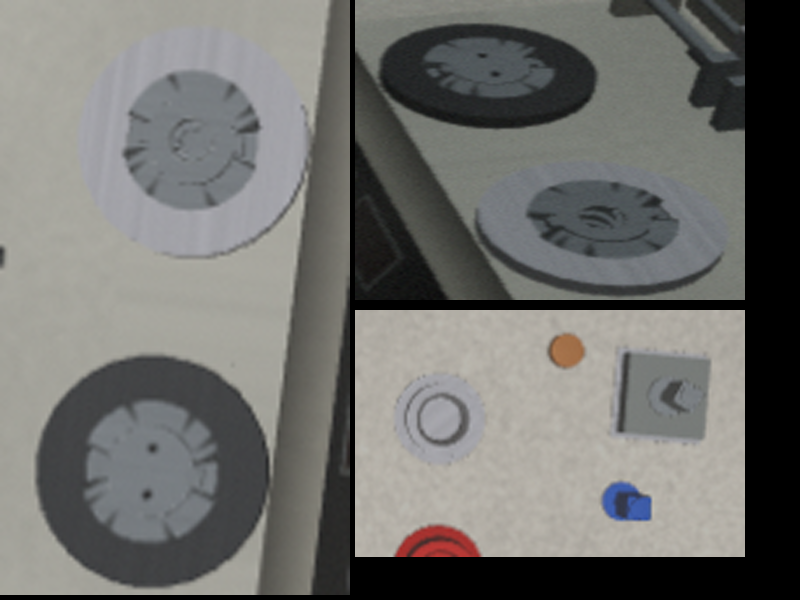

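The top view shows the threaded hole in the light disc's hub (the far one, hub_a, at about (665,163)). The dark disc's hub carries the two-pin cap. The next step is a wrist view over the puller.

```bash
python3 - <<'E'
from h import *
robot.move_ptp([476,-315,270],[np.pi,0,2.3])
d=grab('wrist','w1'); print({k:v for k,v in d.items() if k!='img'}, robot.current_t(), robot.current_qpos().round(2), robot.current_tcp_pos())
# camera in tool frame
f,M,e=cam(d); Rt=R.from_euler('xyz',robot.current_eef_rot()).as_matrix(); print(Rt.T@(e-robot.current_tcp_pos()), (Rt.T@M).round(2))
for z in (125,40): print(proj(d,[476,-315,z]))
print(robot.inverse_kinematics([667,163,200],[np.pi,0,4.7]),robot.inverse_kinematics([667,163,155],[np.pi,0,-0.9]))
E
```

```text
{'fovy': 65.51675171543901, 'cx': 316.4735611831198, 'cy': 244.66124745376175, 'k1': -0.0787680371320481, 'eye': array([ 426.74993453, -259.32061621,  435.2504794 ]), 'orientation': array([2.86940718e+00, 5.52793210e-04, 7.27112651e-01])} 1.3417 [-0.78  0.27  1.4  -0.    1.48 -1.51] [ 475.36891968 -315.65600813  269.62432531]
[  74.50054058    1.03488441 -165.58412811] [[ 0.   -0.96 -0.27]
 [ 1.    0.   -0.  ]
 [ 0.   -0.27  0.96]]
[316.42107314 230.84737454]
[316.47553346 212.41531218]
[ 0.07760325  0.51748009  1.19387467  0.          1.4302379  -3.05160042] [ 7.76032526e-02  5.45106471e-01  1.25839274e+00 -4.44089210e-16
  1.33809344e+00  2.54839958e+00]
```

View pics/w1.png

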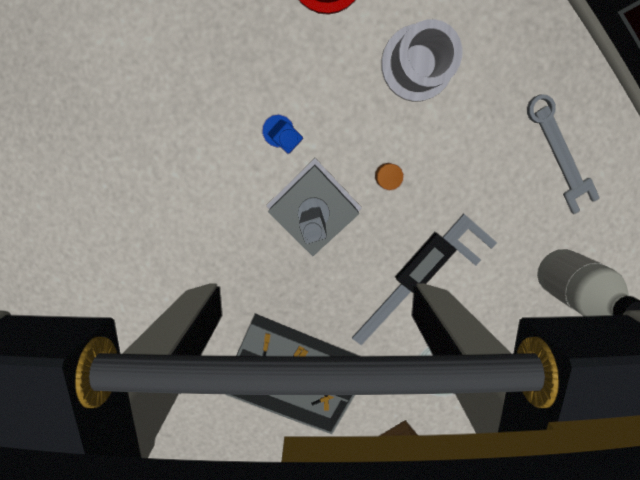

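The wrist view has the puller at about (313,222) in the stand, with its top near (313,232). The projection agrees to within a few pixels. I'll zoom in for the grip's yaw.

```bash
python3 - <<'E'
from h import *
d=pickle.load(open('pics/w1.pkl','rb'))
c=d['img'][150:265,260:370]; c=cv2.convertScaleAbs(c,alpha=1.6)
cv2.imwrite('pics/c2.png',cv2.resize(c,None,fx=5,fy=5,interpolation=2))
E
```

```text
(no output)
```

View pics/c2.png

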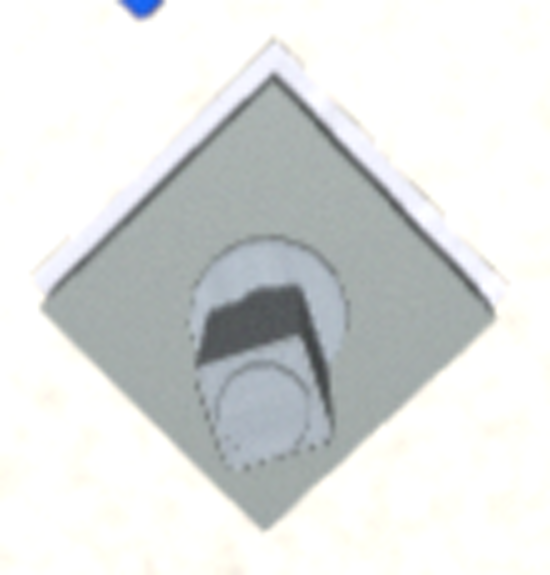

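The crop gives the grip's top corners at (195,365), (303,333), (333,440) and (235,470). The collar is centred at about (270,316) and the stand corners are at (275,75), (43,307), (265,530) and (495,315).

```bash
python3 - <<'E'
from h import *
d=pickle.load(open('pics/w1.pkl','rb'))
P=lambda x,y,z: onz(d,260+(x+.5)/5-.5,150+(y+.5)/5-.5,z)
def quad(c,z):
    q=np.array([P(x,y,z) for x,y in c]); e=np.roll(q,-1,0)-q
    print(q.mean(0).round(1), np.linalg.norm(e,axis=1).round(1), [(np.degrees(np.arctan2(v[1],v[0]))%90).round(1) for v in e])
quad([(195,365),(303,333),(333,440),(235,470)],125)
quad([(275,75),(43,307),(265,530),(495,315)],40)
print(P(270,316,46).round(1))
E
```

```text
[ 473.3 -316.5  125. ] [19.2 19.4 17.7 19.7] [np.float64(58.4), np.float64(57.2), np.float64(59.2), np.float64(61.5)]
[ 473.  -316.5   40. ] [70.  69.2 69.3 69.4] [np.float64(86.1), np.float64(85.2), np.float64(86.0), np.float64(84.6)]
[ 473.3 -316.5   46. ]
```

```bash
python3 - <<'E'
from h import *
y=np.radians(148.7)
robot.move_gripper(0.6)
robot.move_ptp([473.3,-316.5,150],[np.pi,0,y])
robot.move_linear([473.3,-316.5,78.5],speed=120)
robot.move_gripper(0.0)
print(robot.current_gripper_width()*93, robot.current_tcp_pos(), np.degrees(robot.current_eef_rot()), robot.current_contact_force())
robot.move_linear([473.3,-316.5,270],speed=180)
print(robot.current_contact_force().round(2),robot.current_ft_torque().round(3),robot.current_t())
robot.move_ptp([667,83,270],[np.pi,0,1.57])
d=grab('wrist','w2'); print(robot.current_t(),robot.current_tcp_pos(),proj(d,[666,163,120]))
E
```

```text
20.116514136609872 [ 473.30500639 -316.65393743   78.62329837] [-1.79989477e+02  9.35323164e-03  1.48699168e+02] [-0.48370685 -0.41634337  1.46754106]
[-0.32 -0.61 -1.47] [ 0.1   -0.132  0.014] 5.3
6.9833 [666.97186692  81.82765007 269.80441859] [314.39763789 133.43421909]
```

View pics/w2.png

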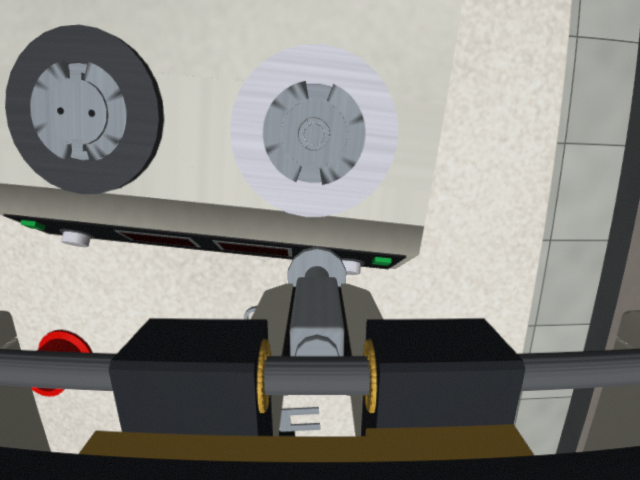

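The hub with the plug is centred at about (314,133) with its thread hole visible, and the held puller's collar is at (316,270). Next I'll get an accurate centre and check for lean.

```bash
python3 - <<'E'
from h import *
d=pickle.load(open('pics/w2.pkl','rb')); g=cv2.cvtColor(d['img'],cv2.COLOR_BGR2GRAY)
m=np.zeros_like(g); cv2.circle(m,(314,133),66,255,-1)
t,_=cv2.threshold(g[m>0].reshape(-1,1),0,255,cv2.THRESH_OTSU)
b=((g<t)&(m>0)).astype(np.uint8)*255; b=cv2.morphologyEx(b,cv2.MORPH_CLOSE,np.ones((7,7)))
c=max(cv2.findContours(b,0,1)[0],key=cv2.contourArea); h=cv2.convexHull(c)
e=cv2.fitEllipse(h); print('ring',t,e, onz(d,*e[0],120).round(1))
q=np.array([onz(d,*p[0],120)[:2] for p in h.astype(float)]); print('minCircle',cv2.minEnclosingCircle(q.astype(np.float32)))
print('collar proj',proj(d,[667,81.8,231]),'tcp',proj(d,[667,81.8,270]))
o=np.zeros((600,800,3),np.uint8)
a=cv2.resize(d['img'][95:171,276:352],(600,600),interpolation=2); o[:,:600]=cv2.convertScaleAbs(a,alpha=1.2)
o[:300,600:]=cv2.resize(d['img'][240:315,291:341],(200,300),interpolation=2)
cv2.imwrite('pics/c3.png',o)
E
```

```text
ring 171.0 ((313.7274475097656, 132.4442901611328), (102.5040512084961, 105.31227111816406), 174.69830322265625) [665.5 163.8 120. ]
minCircle ((665.4856567382812, 162.5115966796875), 42.16617965698242)
collar proj [315.35757635 274.68252064] tcp [315.072958   302.75644244]
```

View pics/c3.png

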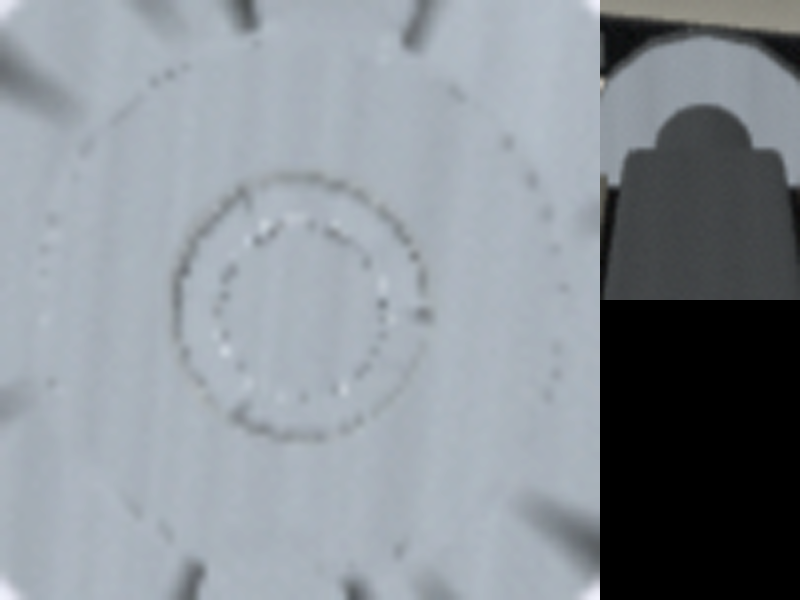

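```bash
python3 - <<'E'
from h import *
d=pickle.load(open('pics/w2.pkl','rb'))
for z in (231.5,237.5): print('collar edge',proj(d,[667,98.8,z]), 'obs 248.8')
q=robot.inverse_kinematics([665.5,163,215],[np.pi,0,4.7]); print(q)
robot.move_j(q); robot.sleep(0.3)
f0=np.mean([robot.current_contact_force() for _ in range(5)],0); m0=np.array(robot.current_ft_torque())
np.save('tare.npy',np.r_[f0,m0]); print(f0.round(2),m0.round(3),robot.current_tcp_pos(),robot.current_eef_rot())
robot.move_linear([665.5,163,188],speed=80)
print(robot.move_linear([665.5,163,160],speed=12,f_stop=4))
robot.sleep(0.2)
print(robot.current_tcp_pos().round(2),(robot.current_contact_force()-f0).round(2),(robot.current_ft_torque()-m0).round(3),robot.current_t())
E
```

```text
collar edge [315.28720048 246.83161763] obs 248.8
collar edge [315.24686235 249.82243559] obs 248.8
[ 0.07777524  0.50711907  1.17462903  0.          1.45984455 -3.05142843]
[-0.26  0.79 -2.39] [ 0.133 -0.023 -0.019] [665.49816427 163.00749098 215.02075603] [-3.14157004e+00  7.45903096e-07 -1.58321548e+00]
True
[665.59 162.97 175.97] [-0.41  0.42  9.16] [-0.06  -0.099 -0.001] 11.6917
```

```bash
cat >> h.py <<'E'
def screw(z,yaw,total,step=15,target=5,stop=None,speed=6):
    t=np.load('tare.npy'); done=0
    while done<total:
        fz=robot.current_contact_force()[2]-t[2]
        z+=-step/12.+np.clip(0.1*(fz-target),-.5,.8); yaw-=np.radians(step); done+=step
        robot.move_linear([665.5,163,z],[np.pi,0,yaw],speed=speed)
        f=robot.current_contact_force()-t[:3]; m=robot.current_ft_torque()-t[3:]; p=robot.current_tcp_pos()
        print(done,round(z,2),p.round(1),f.round(1),m.round(2),round(robot.current_t(),1))
        if f[2]>18 or abs(m[2])>.8 or np.hypot(*f[:2])>15: print('STOP');break
    return z,yaw
E
python3 - <<'E'
from h import *
z,y=screw(176,4.7,105); np.save('zy.npy',[z,y])
E
```

```text
15 175.17 [665.4 163.  175. ] [-1.1 -1.3  2.9] [-0.06 -0.02  0.01] 12.1
30 173.71 [665.4 163.  173.7] [-0.6 -0.8  3. ] [-0.   -0.04  0.01] 12.5
45 172.26 [665.6 163.1 172.5] [-0.  -0.4  4.6] [ 0.01 -0.04 -0.02] 12.9
60 170.97 [665.5 163.  171.1] [-0.1 -0.6  5.1] [-0.01 -0.1   0.04] 13.3
75 169.73 [665.5 163.  169.8] [ 0.9 -1.1  4.4] [-0.04 -0.1   0.  ] 13.7
90 168.42 [665.5 163.  168.5] [ 0.3 -1.6  4.4] [-0.04 -0.14 -0.02] 14.1
105 167.12 [665.5 162.9 167.2] [ 0.7 -0.8  3.8] [-0.12 -0.06 -0.02] 14.6
```

Riding the thread as expected. I'll continue towards seating.

```bash
python3 - <<'E'
from h import *
z,y=np.load('zy.npy')
z,y=screw(z,y,90); print('--'); z,y=screw(z,y,60,step=7.5,speed=4); np.save('zy.npy',[z,y])
print(robot.current_qpos().round(2))
E
```

```text
15 165.75 [665.6 163.  166. ] [-0.4 -1.1  6.4] [-0.12 -0.11 -0.03] 15.0
30 164.65 [665.5 163.  164.7] [ 0.2 -0.9  5.6] [-0.11 -0.07 -0.02] 15.4
45 163.45 [665.5 163.  163.5] [-0.3 -1.4  4.2] [-0.13 -0.12  0.01] 15.8
60 162.13 [665.5 163.  162.2] [-0.2 -0.7  5.5] [-0.13 -0.07  0.01] 16.2
75 160.92 [665.4 163.  160.9] [-0.6 -0.9  4.7] [-0.15 -0.02  0.01] 16.6
90 159.64 [665.4 162.9 159.6] [ 0.  -0.6  4.9] [-0.14 -0.02 -0.02] 17.0
--
7.5 159.01 [665.4 163.  158.9] [-0.4 -1.2  4.3] [-0.2  -0.03 -0.01] 17.3
15.0 158.31 [665.6 163.1 158.7] [ 0.  -0.8  6.8] [-0.06  0.12 -0.07] 17.6
22.5 157.87 [665.8 163.1 158.6] [ 0.  -0.5  7.7] [-0.06  0.15 -0.03] 17.9
30.0 157.52 [666.  163.1 158.6] [-0.5 -0.6  8.3] [ 0.01  0.21 -0.08] 18.2
37.5 157.23 [666.  163.2 158.6] [-1.  -2.  11.3] [ 0.05  0.27 -0.06] 18.5
45.0 157.23 [665.5 163.3 158.5] [-2.4 -0.4 10.1] [-0.04  0.58  0.06] 18.8
52.5 157.12 [665.5 163.2 158.5] [-2.1 -0.9 10.5] [-0.07  0.51  0.53] 19.1
60.0 157.04 [666.2 163.5 158.5] [-0.4  0.7  9.3] [0.11 0.12 0.73] 19.3
[0.08 0.54 1.26 0.   1.34 1.39]
```

The collar is seated at z 158.5 and the joint is snug at 0.7 N m. I'll ease the load and draw the plug straight up.

```bash
python3 - <<'E'
from h import *
z,y=np.load('zy.npy'); t=np.load('tare.npy')
y+=np.radians(4); z=158.5
robot.move_linear([665.5,163,z],[np.pi,0,y],speed=5)
def rep(): print(robot.current_tcp_pos().round(1),(robot.current_contact_force()-t[:3]).round(1),(robot.current_ft_torque()-t[3:]).round(2),round(robot.current_t(),1))
rep()
for dz in (2,4,6,9,12,16):
    robot.move_linear([665.5,163,z+dz],speed=12); rep()
    if abs((robot.current_contact_force()-t[:3])[2])>30: print('BIND');break
np.save('zy.npy',[z,y])
E
```

```text
[665.9 163.2 158.5] [1.9 0.8 5.5] [ 0.2  -0.4   0.15] 19.8
[665.4 162.8 159.4] [ 3.9 -0.8 -4.3] [ 0.05 -0.85  0.11] 20.1
[665.1 162.5 161.5] [ 3.9 -2.4 -8.3] [-0.33 -1.07  0.18] 20.4
[664.6 162.8 164.3] [ 1.3 -2.4 -5.4] [-0.41 -0.2  -0.05] 20.7
[665.8 163.2 168.8] [ 0.6 -1.7 -1. ] [-0.26 -0.09  0.05] 21.1
[665.7 163.2 171.1] [ 1.1 -0.4 -0.7] [-0.09 -0.11  0.03] 21.5
[665.8 163.  174.8] [ 0.9 -0.9 -0.6] [-0.09 -0.11  0.01] 22.0
```

The draw force peaked at 8 N, but the load now reads only about 0.6 N. I'll check with the cameras.

```bash
python3 - <<'E'
from h import *
d=grab('wrist','w3');s=grab('scene','s3')
p=proj(s,[665,163,130]).astype(int);w=proj(d,[665,163,130]).astype(int);print(p,w)
o=np.zeros((600,800,3),np.uint8)
o[:400,:400]=cv2.resize(s['img'][p[1]-60:p[1]+60,p[0]-60:p[0]+60],(400,400),interpolation=2)
b=d['img'][w[1]-100:w[1]+100,w[0]-100:w[0]+100]
o[:400,400:]=cv2.resize(b,(400,400),interpolation=2)
cv2.imwrite('pics/c4.png',o[:400])
t=np.load('tare.npy');print(np.mean([robot.current_contact_force()-t[:3] for _ in range(10)],0),robot.current_gripper_width()*93)
E
```

```text
[457 246] [316 272]
[ 1.40659845 -1.14042102 -0.01374109] 20.05099302129734
```

View pics/c4.png

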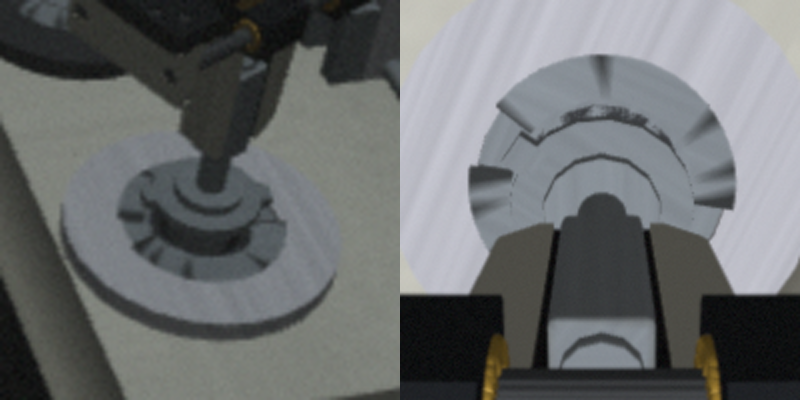

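The plug has risen with the rod and its flange is clear above the hub. I'll lift it out fully, carry it towards the cup and look at the cup.

```bash
python3 - <<'E'
from h import *
z,y=np.load('zy.npy'); t=np.load('tare.npy')
robot.move_linear([665.5,163,z+60],speed=45)
print((robot.current_contact_force()-t[:3]).round(1),robot.current_t())
robot.move_linear([665.5,163,270],speed=100)
robot.move_linear([560,0,270],[np.pi,0,y],speed=150)
cup=np.array([455.5,-122]); p=cup-100*np.array([np.cos(y),np.sin(y)])
robot.move_linear([*p,270],speed=150); robot.sleep(.3)
print((robot.current_contact_force()-t[:3]).round(1),(robot.current_ft_torque()-t[3:]).round(2))
d=grab('wrist','w4'); print(robot.current_t(),robot.current_tcp_pos(),proj(d,[*cup,52]),proj(d,[*p,231.5]),proj(d,[*p,182.5]))
E
```

```text
[ 0.3 -0.8 -3.3] 23.2333
[-0.4 -0.9 -2.3] [-0.08  0.03  0.03]
27.5167 [ 360.68716868 -153.23056338  269.93896145] [316.65911229 115.67630375] [316.68768606 275.61405048] [316.66046439 251.44552547]
```

View pics/w4.png

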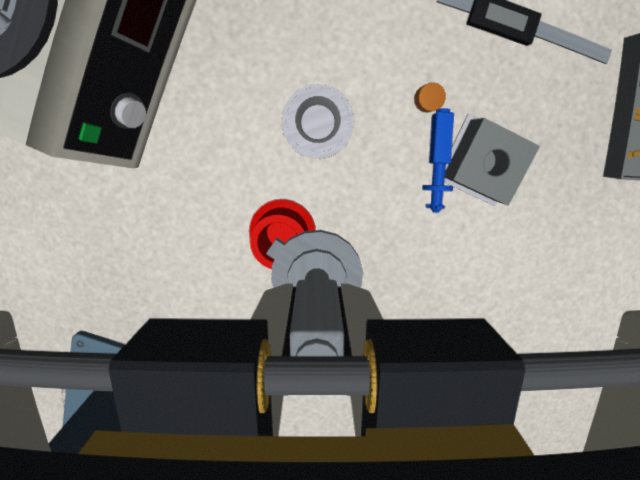

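The wrist view has the cone cup centred at about (318,121) and the plug in hand near (317,262). The blue look-alike is at (440,160) and seems to be lying down. I'll compare its outline with the earlier pictures numerically.

```bash
python3 - <<'E'
from h import *
grab('scene','s4');grab('top','t4')
for n in ['scene','s3','s4','top','t4','w1','w4']:
    d=pickle.load(open(f'pics/{n}.pkl','rb')); h=cv2.cvtColor(d['img'],cv2.COLOR_BGR2HSV)
    m=cv2.inRange(h,(105,150,50),(130,255,255))
    if n[0]=='s': m[:180]=0; 
    c=[x for x in cv2.findContours(m,0,1)[0] if cv2.contourArea(x)>20]
    for x in sorted(c,key=cv2.contourArea)[-2:]:
        r=cv2.minAreaRect(x); print(n,cv2.boundingRect(x),np.round(r[0],1),np.round(r[1],1),onz(d,*r[0],12).round(0))
d=pickle.load(open('pics/w4.pkl','rb')); h=cv2.cvtColor(d['img'],cv2.COLOR_BGR2HSV)
print('w4 lug end, grip end', onz(d,436,210,10).round(0),onz(d,443,112,10).round(0), onz(d,434,190,10).round(0))
for u,v in [(278,130),(290,138)]:
    d=pickle.load(open('pics/w1.pkl','rb')); print('w1',onz(d,u,v,10).round(0))
# cup
d=pickle.load(open('pics/w4.pkl','rb')); g=cv2.cvtColor(d['img'],cv2.COLOR_BGR2GRAY)
e=cv2.Canny(cv2.GaussianBlur(g,(3,3),0),40,100)
roi=g[76:166,272:362]; c=cv2.HoughCircles(cv2.resize(roi,None,fx=4,fy=4,interpolation=2),cv2.HOUGH_GRADIENT,1.5,5,param1=80,param2=40,minRadius=60,maxRadius=160)
for x in c[0][:8]: u,v=272+(x[0]+.5)/4-.5,76+(x[1]+.5)/4-.5; print('cup',round(u,1),round(v,1),x[2]/4,onz(d,u,v,52).round(1),onz(d,u,v,5).round(1))
E
```

```text
scene (168, 200, 10, 7) [172.5 203. ] [6. 9.] [ 255. -281.   12.]
scene (172, 230, 16, 11) [179.5 235. ] [10. 15.] [ 362. -280.   12.]
s3 (180, 245, 11, 6) [184.7 246.9] [5.1 9.6] [ 400. -274.   12.]
s3 (185, 252, 24, 32) [196.  266.8] [34.7  9.9] [ 461. -261.   12.]
s4 (179, 245, 13, 6) [184.7 246.9] [ 5.1 11.6] [ 400. -274.   12.]
s4 (185, 252, 24, 32) [196.1 267. ] [34.9 10. ] [ 462. -261.   12.]
top (421, 307, 12, 14) [425.4 312.5] [ 9.2 13. ] [ 383. -279.   12.]
top (430, 312, 9, 9) [434. 316.] [8. 8.] [ 375. -299.   12.]
t4 (411, 257, 20, 47) [419.8 280.5] [47.9 11.3] [ 455. -266.   12.]
w1 (263, 115, 39, 38) [280.2 133.2] [38.9 29.7] [ 391. -279.   12.]
w4 (423, 109, 31, 103) [437.9 160. ] [ 29.  102.2] [ 456. -265.   12.]
w4 lug end, grip end [ 403. -286.   10.] [ 506. -251.   10.] [ 424. -274.   10.]
w1 [ 387. -279.   10.]
w1 [ 402. -276.   10.]
cup 317.2 119.3 23.1375 [ 452.4 -123.6   52. ] [ 454.8 -122.9    5. ]
cup 318.7 118.9 23.8125 [ 453.2 -124.9   52. ] [ 455.7 -124.3    5. ]
cup 317.6 117.4 22.0125 [ 454.2 -123.4   52. ] [ 456.9 -122.6    5. ]
cup 317.2 121.9 16.5375 [ 450.  -124.4   52. ] [ 452.2 -123.7    5. ]
cup 320.2 121.9 19.1625 [ 450.9 -127.2   52. ] [ 453.2 -126.9    5. ]
cup 315.7 118.6 24.6 [ 452.6 -122.    52. ] [ 455.1 -121.     5. ]
cup 314.6 120.8 19.5 [ 450.2 -121.6   52. ] [ 452.4 -120.6    5. ]
cup 320.2 119.3 20.1375 [ 453.3 -126.4   52. ] [ 455.9 -126.     5. ]
```

The blue rod was upright at t=0.1. By t=1.3 it was already tipping, while the gripper was far above it (TCP above z 218), so it fell without being touched. I'll check that nothing else moved and get the cup centre from its rim edge.

```bash
python3 - <<'E'
from h import *
def rim(n,u,v,r0,r1):
    d=pickle.load(open(f'pics/{n}.pkl','rb')); g=cv2.cvtColor(d['img'],cv2.COLOR_BGR2GRAY).astype(np.float32)
    g=cv2.GaussianBlur(g,(0,0),.7); pts=[]
    for a in np.radians(np.arange(0,360,5)):
        r=np.arange(r0,r1,.25); x=(u+r*np.cos(a)).astype(np.float32)[None];y=(v+r*np.sin(a)).astype(np.float32)[None]
        s=cv2.remap(g,x,y,1)[0]; gr=s[4:]-s[:-4]; i=gr.argmax()
        if gr[i]>12: pts.append((u+r[i+2]*np.cos(a),v+r[i+2]*np.sin(a)))
    q=np.array([onz(d,*p,52)[:2] for p in pts])
    for _ in range(4):
        A=np.c_[2*q,np.ones(len(q))]; s=np.linalg.lstsq(A,(q**2).sum(1),rcond=None)[0]; R0=np.sqrt(s[2]+s[:2]@s[:2])
        e=abs(np.hypot(*(q-s[:2]).T)-R0); q=q[e<max(2*np.median(e),.5)]
    print(n,len(q),s[:2].round(2),R0.round(2))
rim('w4',317.5,119,17,28); rim('t4',357.5,281,7,15); rim('top',357.5,281,7,15); rim('w1',429,52,19,32)
for n in ['top','t4','w1','w4']:
    d=pickle.load(open(f'pics/{n}.pkl','rb')); h=cv2.cvtColor(d['img'],cv2.COLOR_BGR2HSV); m=cv2.inRange(h,(5,130,90),(20,255,255))
    for x in cv2.findContours(m,0,1)[0]:
        if cv2.contourArea(x)>60:
            c=cv2.minEnclosingCircle(x)[0]; p=onz(d,*c,22); 
            if np.hypot(*(p[:2]-[505,-235]))<60: print('resin',n,p.round(1))
for n,z in [('w1',110)]:
    d=pickle.load(open('pics/w1.pkl','rb')); print('blue upright would show collar,top at',proj(d,[385,-282,28]),proj(d,[385,-282,110]))
E
```

```text
w4 72 [ 452.48 -123.83] 22.38
t4 49 [ 452.87 -123.52] 22.61
top 46 [ 453.02 -123.39] 22.72
w1 53 [ 452.47 -124.12] 22.28
resin top [ 512.4 -233.4   22. ]
resin t4 [ 515.3 -229.9   22. ]
resin w1 [ 511.2 -233.7   22. ]
resin w4 [ 514.7 -230.    22. ]
blue upright would show collar,top at [272.7463351  130.78680509] [261.62090106 128.19206514]
```

The cup centre agrees across views at (452.6, -123.8). Lowering the plug.

```bash
python3 - <<'E'
from h import *
z,y=np.load('zy.npy'); c=[452.6,-123.8]
robot.move_linear([*c,270],speed=120); robot.move_linear([*c,160],speed=80); robot.sleep(.3)
f0=np.mean([robot.current_contact_force() for _ in range(10)],0); m0=np.array(robot.current_ft_torque())
def rep(): print(robot.current_tcp_pos().round(1),(robot.current_contact_force()-f0).round(1),(robot.current_ft_torque()-m0).round(2),round(robot.current_t(),1))
rep(); print(robot.move_linear([*c,102],speed=30,f_stop=5)); rep()
if robot.current_tcp_pos()[2]<103: print(robot.move_linear([*c,93],speed=8,f_stop=3.5)); robot.sleep(.3); rep()
w=grab('wrist','w5'); s=grab('scene','s5'); p=proj(s,[*c,80]).astype(int)
o=np.zeros((400,800,3),np.uint8); o[:,:400]=cv2.resize(s['img'][p[1]-50:p[1]+50,p[0]-50:p[0]+50],(400,400),interpolation=2)
o[:,400:]=cv2.resize(w['img'][170:370,216:416],(400,400),interpolation=2); cv2.imwrite('pics/c5.png',o)
E
```

```text
[ 452.7 -123.9  160.2] [ 0. -0. -0.] [0. 0. 0.] 30.4
False
[ 452.7 -123.8  102.1] [ 0.1 -1.4  0.1] [ 0.03 -0.    0.04] 32.5
True
[ 452.6 -123.8   96.4] [ 0.8 -1.1 11. ] [0.03 0.02 0.06] 33.5
```

View pics/c5.png

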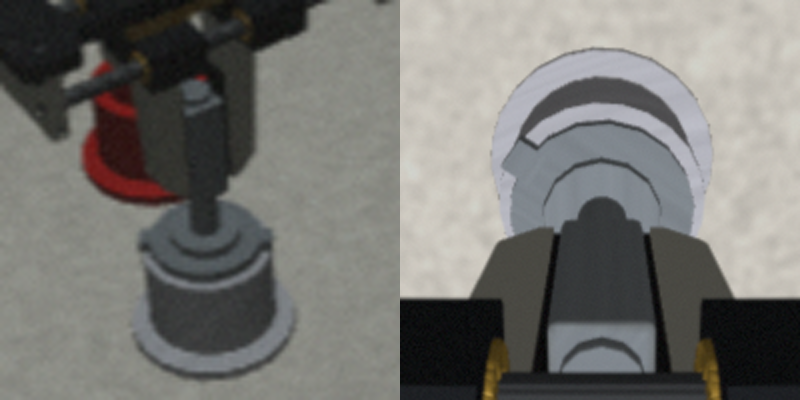

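The flange lies on the cup rim (TCP z 96.4, expected 96.5) and the rod is upright. I'll release, retreat and hand in.

```bash
python3 - <<'E'
from h import *
c=[452.6,-123.8]
robot.move_linear([*c,96.8],speed=5); robot.sleep(.2)
robot.move_gripper(0.5); robot.sleep(.2)
robot.move_linear([*c,300],speed=100); robot.sleep(.5)
a=pickle.load(open('pics/s5.pkl','rb'))['img']; s=grab('scene','s6'); b=s['img']
p=proj(s,[*c,58]).astype(int); top=proj(s,[*c,143]); print('expected rod top',top)
sl=np.s_[p[1]-12:p[1]+35,p[0]-18:p[0]+18]
print('plug/cup region diff',np.abs(a[sl].astype(int)-b[sl]).mean())
w=grab('wrist','w6'); g=cv2.cvtColor(w['img'],cv2.COLOR_BGR2GRAY); print('tcp',robot.current_tcp_pos().round(1),'rod top,collar proj',proj(w,[*c,143]).round(1),proj(w,[*c,64]).round(1))
u,v=proj(w,[*c,64]); cc=cv2.HoughCircles(cv2.resize(g[int(v)-50:int(v)+50,int(u)-50:int(u)+50],None,fx=4,fy=4),3,1.5,20,param1=80,param2=30,minRadius=60,maxRadius=160)
if cc is not None: print([(x[0]/4+int(u)-50,x[1]/4+int(v)-50,x[2]/4) for x in cc[0][:4]])
print(robot.current_gripper_width(),robot.current_t())
E
```

```text
expected rod top [260.81928583 196.45558182]
plug/cup region diff 4.305358550039401
tcp [ 452.6 -123.8  300. ] rod top,collar proj [316.9 228.3] [317.  211.7]
[(np.float32(317.4375), np.float32(211.4375), np.float32(24.225)), (np.float32(317.0625), np.float32(205.4375), np.float32(26.5875)), (np.float32(313.6875), np.float32(215.5625), np.float32(29.5125)), (np.float32(312.5625), np.float32(208.0625), np.float32(31.650002))]
0.49826039047215026 38.0667
```

```bash
python3 -c "
from bench import robot
print(robot.hand_in())"
```

```text
the job is handed in; nothing more can be done
None
```

The plug is drawn from hub_a and stands upright in the cone cup, flange on the rim and puller still screwed in, handed in at about 38 s of 72 s; however, the blue look-alike rod fell over by itself in the first second (the gripper was well above it) and nudged the resin mount about 5 mm, and I left both where they lay.

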